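# Scrap the worn sanding block

## Task

The sanding block on the raised plywood board is worn out: push it along the board and off the edge so that it drops into the open scrap tray below, the one without partitions. Push it, do not pick it up, and leave the hinged-lid bit box on the board where it is.

Things in the scene. Friction and masses are not known exactly. Their poses are not given: they have to be found in the camera images.
- sanding_block: worn sanding block, a plain rust-brown solid brick 48 (x) x 68 (y) x 24 (z) mm, loose, lying flat on the raised board with its 68 mm length roughly across the board towards the trays. Origin: centre of its underside; z up. It slides with ordinary dry friction, weighs under 0.1 kg.
- bit_box: small closed printed box with a hinged lid, 54 x 58 x 25 mm, loose, on the same raised board, about 100 mm nearer or farther from the robot than the block; must stay put. Origin: centre of its underside.
- riser: fixed raised plywood board, flat top 220 x 220 mm without lip, 100 mm above its origin (centre of its foot, on the work surface). Its x points away from the robot, y left (turned up to 7 degrees); its left and right edges, at y = +110 and -110 mm, each overhang a tray. A tall fridge stands to the right (x > 0.42, y < -0.38 m), a tall cabinet behind (x > 0.66 m): reach in from the front.
- scrap_tray: open grey plastic tray without partitions, fixed, 240 (x) x 160 (y) x 60 (z) mm outside, 4 mm walls and floor; origin centre of its underside, on the work surface, axes nearly parallel to the board's. It stands either left or right of the board, its near long wall tucked about 14 mm under the board's edge, its centre about 176 mm from the board's. On the other side stands a like tray divided into four compartments with parts in it, the wrong one.

How it is judged:
By the outcome, as a careful person would: the job done as asked, in the order asked, and still so for the second after the job is handed in, with the robot touching nothing.
It also fails if it takes over 35 s, if anything falls off the work surface, if the arm or the gripper's body presses on something with over 40 N, if the wrist force passes 120 N, or if a joint passes its speed limit or range.

## Robot

A 6-joint arm with a two-finger parallel gripper is mounted at the origin on a cart in front of the work surface, level with it; the furniture and walls round the work are solid. World frame = base frame: x ahead of the robot, y to its left, z up, the work surface at z = 0. Lengths are in mm, angles in rad, forces in N, time in s.
With the tool pointing down it reaches from about 300 to 875 mm from the base axis. Payload 6.4 kg.
Tool frame: the origin (TCP) lies at the very end of the fingers, on their centre line; the grasp point (between the pads) lies 19 mm behind it; x points along the fingers, y is the direction in which the jaws open and shut, and the axes are right-handed (so a half turn about x gives the same grasp; the last joint's range is limited). The gripper opens to 88 mm and grips with 3 to 60 N. Pads are 18 mm wide; open, the fingers measure 123 mm over their backs; the gripper's body (75 mm by 187 mm) begins 45 mm behind the grasp point.
Start: joints at [0.912, 0.181, 1.607, -0, 1.354, -0.206], TCP at [251.545, 517.075, 238.714] pointing down, gripper open.
Joint ranges: [-2.99, 2.99], [-0.89, 2.07], [0.3, 2.58], [-1.14, 4.28], [0, 2.63], [-3.12, 3.12]. Speed limits (rad/s): [2.57, 2.57, 3.01, 3.14, 3.14, 3.14].

## Interface

Orientations are given as a 3x3 rotation matrix whose columns are the frame's x, y, z axes.
In Python, from plant import r, get_image, look_for gives the robot as it stands. The module is installed in compiled form; this text tells all that it offers.
- The arm moves only by the tool move_arm, never from a script. Its arguments are lists of equal length, an entry for each row: "delta_rot": the turn, a rotation vector about the world's x, y, z in rad, a list of three; "xyz": the shift along the world's x, y, z in m, a list of three; "jaw": the opening, from -1 (shut) to 1 (fully open), so that 0 is half open. In form: {"delta_rot": [[rx, ry, rz], ...], "xyz": [[x, y, z], ...], "jaw": [jaw, ...]}. A call has 1 to 12 rows; each row shifts and turns the pose as measured when the row begins; what a row does not reach is not made up. A row lasts 1/12 s, in which the tool goes at most 41.7 mm and 7.16 degrees, less where a joint would pass 70% of its speed; a pose out of reach is approached as far as the arm can. A call with a gripper value outside its range is refused whole. The fingers move at their own pace and stop on an object; the grip force is fixed at half the most. Time passes only in rows, so rows that do not move let the fingers close. It gives the time, the measured TCP pose, the force and the opening at its end, in the units of the state.
- r.observe(): the state, without advancing time (a new reading comes with each control period).
- get_image(name): name is "side" or "top"; returns a dict with "img" (480x640x3 uint8, red, green, blue), "z_map" (480x640 float32, mm along the optical axis (not along the pixel's ray), 0 where there is no reading), "fx", "fy", "cx", "cy" (pixels), "dist_coeffs" ([k1, k2, p1, p2, k3] as OpenCV has them; the pictures are not rectified), "world_to_cam" (4x4, takes a point from world to camera coordinates). Camera axes: x right, y down, z forward; pixel columns grow to the right and rows downward; lengths in mm; the calibration is good to about 2 mm. A picture is of the moment at which its call begins.
- r.close_job(): hands the job in, once; it reports no verdict.
Trained networks look in the newest picture that a camera, given by its name, has taken for a name from the list of things; names that differ only in an ending like _2 or _b are one class to them, and where a whole thing is asked for, a point or a joint stands for the part that bears it (a point fixed in the world has none). Each returns a list of dicts, best first, with "p" (0 to 1); they miss things now and then, are a little off and sometimes report something else, mostly with a low value. They report only what shows in the picture. A call takes as long as a camera call.
- look_for(name, camera): "box" ([left, top, right, bottom] in pixels, round what is visible of it).
The state is a dict: "time_s": time; "joints": joint angles; "joint_velocities": joint speeds; "tau": joint torques, N m; "ee_pos": TCP position; "tool_rot": TCP orientation; "wrist_force": force on the tool from outside, world axes, zero at the start; "moment": the same for the moment, N m; "opening": finger opening in mm.
Only numpy, scipy, OpenCV 4.12 (cv2) and the standard library are available. Lean on these libraries where they do the work, as an engineer would, in place of code of your own. Each camera call takes 0.05 s, during which the arm holds its last target. There are 200 camera calls.

## Working session

There is one attempt and no reset: what is moved stays moved. The work goes in short steps, Python scripts to look and compute and a tool call to move; the robot and the scene stay as the last step left them, time stands still between calls to the robot, and variables do not carry over. Pictures are saved under pics/ and viewed, about 8 in all and at most 12, crops included, and the job is handed in when it is done.

Besides the shell and the picture viewer there is one more tool, called after "Call:" as name(argument=value, ...) on one line, values as JSON. move_arm: Moves the arm, as the interface text tells. Its arguments: {"type":"object","properties":{"delta_rot":{"type":"array","items":{"type":"array","items":{"type":"number"}}},"xyz":{"type":"array","items":{"type":"array","items":{"type":"number"}}},"jaw":{"type":"array","items":{"type":"number"}}},"required":["delta_rot","xyz","jaw"]}

```bash
mkdir -p pics
cat > h.py <<'E'
import numpy as np, cv2
from plant import r, get_image, look_for
def cloud(d):
    z=d["z_map"].astype(float); v,u=np.mgrid[:480,:640]
    K=np.array([[d["fx"],0,d["cx"]],[0,d["fy"],d["cy"]],[0,0,1]])
    p=cv2.undistortPoints(np.stack([u.ravel(),v.ravel()],1).astype(float)[:,None],K,np.array(d["dist_coeffs"],float))[:,0]
    c=np.c_[p*z.ravel()[:,None],z.ravel()]
    T=np.linalg.inv(np.array(d["world_to_cam"]))
    w=(c@T[:3,:3].T+T[:3,3]).reshape(480,640,3); w[z==0]=np.nan
    return w
def save(d,n): cv2.imwrite(f"pics/{n}.png",d["img"][:,:,::-1])
E
python3 - <<'E'
from h import *
np.set_printoptions(precision=1,suppress=True)
for c in("top","side"):
    d=get_image(c); save(d,c+"0"); w=cloud(d)
    for n in("sanding_block","bit_box","riser","scrap_tray"):
        for o in look_for(n,c)[:3]:
            b=np.array(o["box"]); u,v=int((b[0]+b[2])/2),int((b[1]+b[3])/2)
            print(c,n,round(o["p"],2),b,w[v,u])
print(r.observe())
E
```

```text
top sanding_block 0.57 [300.9 238.6 343.1 274.1] [454.7  23.4 126.1]
top bit_box 0.83 [307.5 184.3 342.7 214.3] [557.   19.4 126.6]
top riser 0.71 [247.  171.6 375.  295.3] [500.1  43.6  99.3]
top scrap_tray 0.96 [360.7 179.8 451.1 311.2] [ 496.4 -145.3    3.6]
side sanding_block 0.58 [340.9 213.1 378.1 258.1] [460.5  27.  123.5]
side bit_box 0.57 [277.4 226.3 313.3 268.4] [559.4  28.7 125.1]
side riser 0.77 [251.7 190.9 414.7 331. ] [505.3  48.7 100.8]
side scrap_tray 0.61 [239.6 136.1 381.7 241.5] [ 496.8 -163.8    3.6]
{'time_s': 0.5, 'joints': array([ 0.9,  0.2,  1.6,  0. ,  1.4, -0.2]), 'joint_velocities': array([ 0.,  0., -0., -0., -0., -0.]), 'tau': array([ -0. , -43.3, -34.2,   0.1,   0. ,  -0. ]), 'ee_pos': array([251.5, 517.1, 238.7]), 'tool_rot': array([[-0. ,  0.4,  0.9],
       [-0. ,  0.9, -0.4],
       [-1. , -0. , -0. ]]), 'wrist_force': array([-1. , -0. , -0.3]), 'moment': array([0. , 0.1, 0. ]), 'opening': 88.07520996786928}
```

View pics/top0.png

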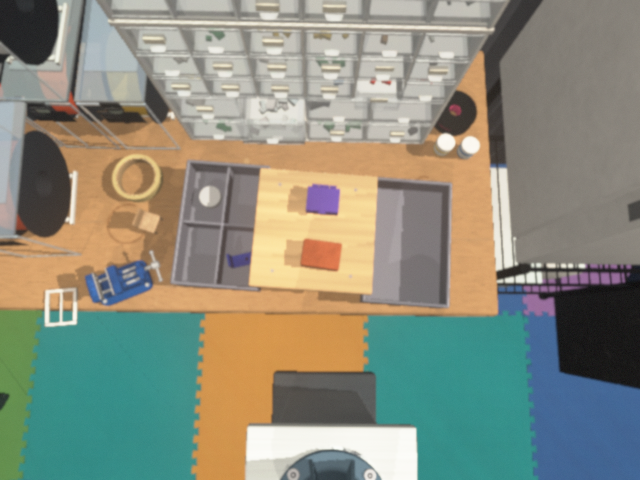

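View pics/side0.png

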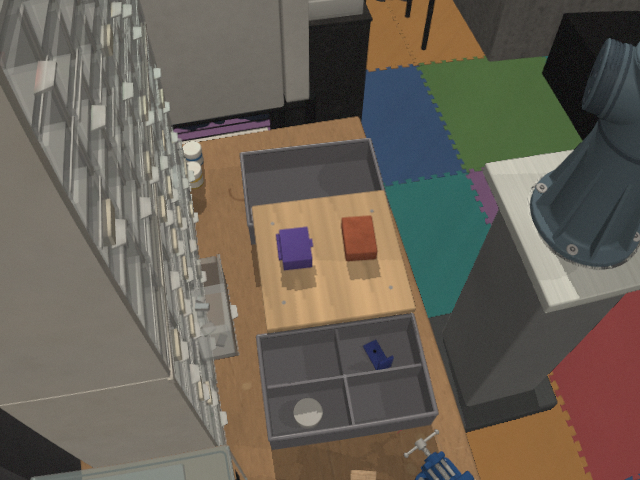

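The open tray is on the right (top image about 407,245). The rust block is at (322,254), the purple bit box at (322,199), and the partitioned tray is on the left. Next I measure the block and board orientation from the depth.

Run:
```python
from h import *
np.set_printoptions(precision=1,suppress=True)
for c in("top","side"):
    d=get_image(c); w=cloud(d); g=d["img"].astype(int)
    z=w[...,2]; box=(w[...,0]>370)&(w[...,0]<640)&(w[...,1]>-120)&(w[...,1]<180)
    for n,m in (("board",box&(z>92)&(z<135)),("block",box&(z>117)&(z<135)&(g[...,0]>g[...,2]+40)&(w[...,0]<505)),("bit",box&(z>117)&(z<140)&(w[...,0]>505))):
        nl,L,s,_=cv2.connectedComponentsWithStats(m.astype(np.uint8)); k=1+np.argmax(s[1:,4])
        P=w[L==k]; R=cv2.minAreaRect(P[:,:2].astype(np.float32))
        print(c,n,s[k,4],R,"corners",cv2.boxPoints(R).tolist(),"z",np.median(P[:,2]))
```

```text
top board 14315 ((506.66925048828125, 38.260353088378906), (220.52880859375, 221.11241149902344), 86.76526641845703) corners [[390.06732177734375, -65.59004974365234], [610.8274536132812, -78.06670379638672], [623.2711791992188, 142.11074829101562], [402.51104736328125, 154.58740234375]] z 100.8773558939713
top block 1062 ((458.3656311035156, 25.819236755371094), (67.96019744873047, 48.50267028808594), 82.66911315917969) corners [[429.9766845703125, -4.78864860534668], [478.0828857421875, -10.977556228637695], [486.75457763671875, 56.4271240234375], [438.64837646484375, 62.61602783203125]] z 124.43900591560248
top bit 881 ((557.125732421875, 23.872196197509766), (57.8300666809082, 53.40880584716797), 85.77623748779297) corners [[528.3641967773438, -2.997476577758789], [581.6279907226562, -6.931131362915039], [585.8872680664062, 50.74186706542969], [532.6234741210938, 54.67552185058594]] z 125.89091887666814
side board 17870 ((507.60772705078125, 36.66002655029297), (223.86460876464844, 220.16368103027344), 86.70244598388672) corners [[391.2696228027344, -68.75489044189453], [611.06884765625, -81.41901397705078], [623.94580078125, 142.074951171875], [404.1466064453125, 154.73907470703125]] z 99.80266775910013
side block 1201 ((460.0284118652344, 25.218772888183594), (70.55062103271484, 46.879371643066406), 82.67320251464844) corners [[432.2815246582031, -6.7792816162109375], [478.7781066894531, -12.757736206054688], [487.7752990722656, 57.216827392578125], [441.2787170410156, 63.195281982421875]] z 123.36578994145566
side bit 1177 ((558.396484375, 22.43194580078125), (60.521812438964844, 53.78845977783203), 85.1553955078125) corners [[529.0426635742188, -5.449535369873047], [582.6389770507812, -9.992164611816406], [587.7503051757812, 50.31342697143555], [534.1539916992188, 54.856056213378906]] z 124.74465626824349
```

Call:
move_arm(delta_rot=[[0,0,-0.1],[0,0,-0.1],[0,0,-0.1],[0,0,-0.1],[0,0,-0.1],[0,0,-0.1],[0,0,-0.1],[0,0,-0.1],[0,0,-0.1],[0,0,-0.1],[0,0,-0.1],[0,0,-0.1]], xyz=[[0.017,-0.034,0],[0.017,-0.034,0],[0.017,-0.034,0],[0.017,-0.034,0],[0.017,-0.034,0],[0.017,-0.034,0],[0.017,-0.034,0],[0.017,-0.034,0],[0.017,-0.034,0],[0.017,-0.034,0],[0.017,-0.034,0],[0.01,-0.02,0]], jaw=[-0.8,-0.8,-0.8,-0.8,-0.8,-0.8,-0.8,-0.8,-0.8,-0.8,-0.8,-0.8])

```text
time_s: 1.6
ee_pos: [450.7, 109.4, 240.8]
tool_rot: [[0.01, 0.992, -0.125], [0.0, -0.125, -0.992], [-1.0, 0.01, -0.001]]
wrist_force: [0.1, 0.3, 0.4]
opening: 10.1
```

Call:
move_arm(delta_rot=[[0,0,0],[0,0,0],[0,0,0],[0,0,0],[0,0,0],[0,0,0],[0,0,0]], xyz=[[0.013,-0.009,-0.02],[0,0,-0.03],[0,0,-0.03],[0,0,-0.025],[0,0,-0.015],[0,0,-0.006],[0,0,0]], jaw=[-0.8,-0.8,-0.8,-0.8,-0.8,-0.8,-0.8])

```text
time_s: 2.18
ee_pos: [469.5, 92.0, 113.8]
tool_rot: [[0.02, 0.989, -0.143], [-0.002, -0.143, -0.99], [-1.0, 0.021, -0.001]]
wrist_force: [-1.0, -0.5, -0.2]
opening: 8.8
```

Call:
move_arm(delta_rot=[[0,0.02,0.02],[0,0,0]], xyz=[[-0.005,-0.004,-0.004],[0,0,0]], jaw=[-0.8,-0.8])

```text
time_s: 2.35
ee_pos: [464.7, 88.2, 110.7]
tool_rot: [[0.0, 0.993, -0.122], [-0.002, -0.122, -0.993], [-1.0, 0.001, 0.002]]
wrist_force: [-0.2, 0.8, 0.3]
opening: 8.9
```

Run:
```python
from h import *
d=get_image("side"); cv2.imwrite("pics/s1.png",cv2.resize(d["img"][150:350,220:450,::-1],None,fx=3,fy=3))
```

```text
(no output)
```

View pics/s1.png

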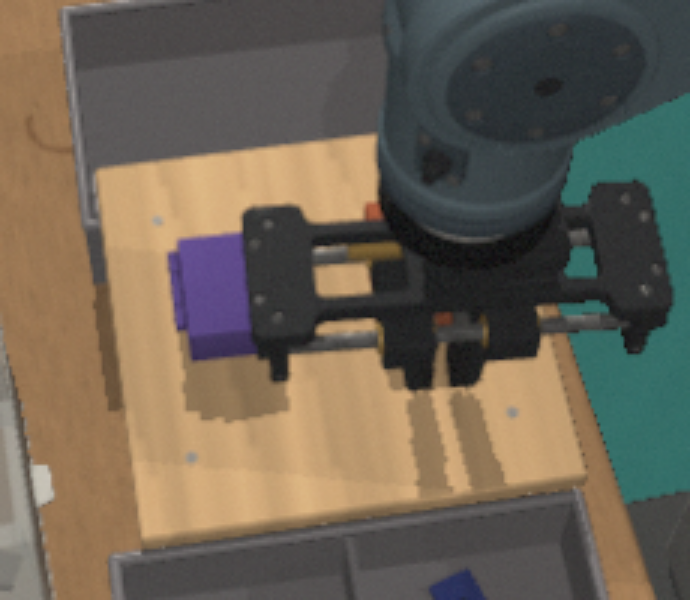

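The fingers are behind the block (around 430,370 in the crop) and the gripper body is well above the box. I start the push.

Call:
move_arm(delta_rot=[[0,0,0],[0,0,0],[0,0,0],[0,0,0],[0,0,0],[0,0,0],[0,0,0],[0,0,0],[0,0,0]], xyz=[[-0.0005,-0.008,0],[-0.0005,-0.008,0],[-0.0005,-0.008,0],[-0.0005,-0.008,0],[-0.0005,-0.008,0],[-0.0005,-0.008,0],[-0.0005,-0.008,0],[-0.0005,-0.008,0],[0,0,0]], jaw=[-0.8,-0.8,-0.8,-0.8,-0.8,-0.8,-0.8,-0.8,-0.8])

```text
time_s: 3.15
ee_pos: [464.7, 17.2, 116.4]
tool_rot: [[0.013, 0.992, -0.125], [-0.003, -0.125, -0.992], [-1.0, 0.014, 0.001]]
wrist_force: [0.3, 0.8, 0.5]
opening: 9.2
```

Run:
```python
from h import *
d=get_image("side"); cv2.imwrite("pics/s2.png",cv2.resize(d["img"][130:330,220:450,::-1],None,fx=3,fy=3))
w=cloud(d);g=d["img"].astype(int)
m=(g[...,0]>g[...,2]+50)&(g[...,0]>1.8*g[...,1])&(w[...,2]>105)&(w[...,2]<130)&(w[...,0]>400)
P=w[m]; print(m.sum(), np.nanmin(P,0),np.nanmax(P,0))
```

```text
21 [443.63666067 -19.58719034 106.71703991] [481.93573017   3.89753818 126.1838437 ]
```

View pics/s2.png

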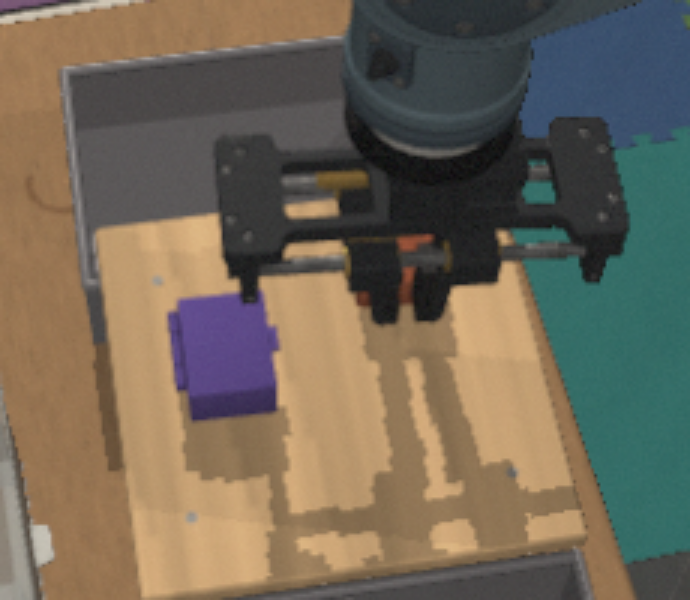

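The block is moving with the fingers centred on it and the box hasn't moved. The TCP has risen to 116, so I correct that and keep pushing to the edge.

Call:
move_arm(delta_rot=[[0,0.014,0],[0,0,0],[0,0,0],[0,0,0],[0,0,0],[0,0,0],[0,0,0],[0,0,0],[0,0,0],[0,0,0],[0,0,0],[0,0,0]], xyz=[[0,0,-0.006],[-0.0005,-0.008,-0.0007],[-0.0005,-0.008,-0.0007],[-0.0005,-0.008,-0.0007],[-0.0005,-0.008,-0.0007],[-0.0005,-0.01,-0.0007],[-0.0005,-0.01,-0.0007],[-0.0005,-0.01,-0.0007],[-0.0005,-0.01,-0.0007],[-0.0005,-0.01,-0.0007],[-0.0005,-0.01,-0.0007],[0,0,0]], jaw=[-0.8,-0.8,-0.8,-0.8,-0.8,-0.8,-0.8,-0.8,-0.8,-0.8,-0.8,-0.8])

```text
time_s: 4.2
ee_pos: [458.7, -84.3, 101.6]
tool_rot: [[-0.003, 0.992, -0.124], [-0.003, -0.124, -0.992], [-1.0, -0.002, 0.003]]
wrist_force: [0.3, 0.1, 0.8]
opening: 8.8
```

Run:
```python
from h import *
d=get_image("side"); a=d["img"][100:330,220:450,::-1]; e=get_image("top")["img"][150:330,230:460,::-1]
cv2.imwrite("pics/s3.png",cv2.resize(np.vstack([a[:200],e]),None,fx=1.5,fy=1.5))
```

```text
(no output)
```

View pics/s3.png

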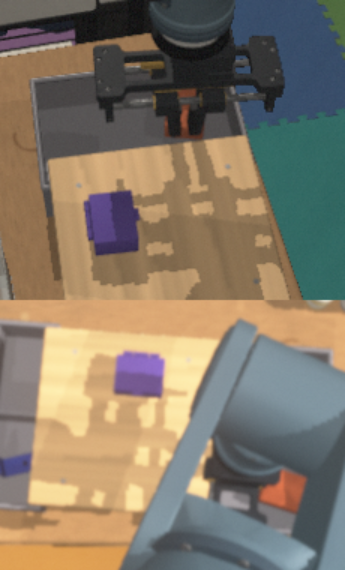

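The block seems to be over or in the tray, at (180,125) in the stacked picture. I lift straight up, back away and check.

Call:
move_arm(delta_rot=[[0,0,0],[0,0,0],[0,0,0],[0,0,0],[0,0,0],[0,0,0],[0,0,0],[0,0,0],[0,0,0],[0,0,0],[0,0,0],[0,0,0]], xyz=[[0,0,0.03],[0,0,0.03],[0,0,0.03],[0,0,0.03],[-0.02,0.03,0.01],[-0.02,0.03,0],[-0.02,0.03,0],[-0.02,0.03,0],[-0.01,0.03,0],[0,0.035,0],[0,0.035,0],[0,0.035,0]], jaw=[-0.8,-0.8,-0.8,-0.8,-0.8,-0.8,-0.8,-0.8,-0.8,-0.8,-0.8,-0.8])

```text
time_s: 5.3
ee_pos: [360.4, 182.0, 238.5]
tool_rot: [[0.001, 0.991, -0.13], [0.002, -0.13, -0.991], [-1.0, 0.001, -0.002]]
wrist_force: [0.8, -0.9, -0.6]
opening: 8.8
```

Call:
move_arm(delta_rot=[[0,0,0],[0,0,0],[0,0,0],[0,0,0],[0,0,0]], xyz=[[0,0.035,0],[0,0.035,0],[0,0.035,0],[0,0.02,0],[0,0,0]], jaw=[-0.8,-0.8,-0.8,-0.8,-0.8])

```text
time_s: 5.72
ee_pos: [355.1, 321.0, 239.3]
tool_rot: [[0.003, 0.993, -0.12], [0.005, -0.12, -0.993], [-1.0, 0.002, -0.006]]
wrist_force: [-0.3, 0.2, 0.6]
opening: 8.9
```

Run:
```python
from h import *
np.set_printoptions(precision=1,suppress=True)
A=[]
for c in("top","side"):
    d=get_image(c); w=cloud(d); A.append(d["img"][130:350,220:460,::-1])
    for n in("sanding_block","bit_box"):
        for o in look_for(n,c)[:1]:
            b=np.array(o["box"]); l,t,R,B=b.astype(int)
            q=w[t:B,l:R].reshape(-1,3); print(c,n,round(o["p"],2),b,w[(t+B)//2,(l+R)//2])
    m=(w[...,2]>117)&(w[...,2]<140)&(w[...,0]>505)&(w[...,0]<620)&(w[...,1]>-40)&(w[...,1]<90)
    nl,L,s,_=cv2.connectedComponentsWithStats(m.astype(np.uint8)); k=1+np.argmax(s[1:,4])
    print("bit",cv2.minAreaRect(w[L==k][:,:2].astype(np.float32)))
    g=d["img"].astype(int);m=(g[...,0]>1.8*g[...,1])&(g[...,0]>g[...,2]+40)&(w[...,0]>370)&(w[...,0]<620)&(w[...,1]<-50)&(w[...,1]>-230)
    print("block px",m.sum(),np.nanmin(w[m],0),np.nanmax(w[m],0))
cv2.imwrite("pics/s4.png",cv2.resize(np.hstack(A),None,fx=1.6,fy=1.6))
```

```text
top sanding_block 0.8 [400.8 259.5 442.3 294.8] [ 431.9 -170.7   27.4]
top bit_box 0.94 [308.2 182.8 343.  215.4] [559.3  19.4 124.8]
bit ((557.4966430664062, 23.845966339111328), (57.7603645324707, 54.01427459716797), 85.5765151977539)
block px 582 [ 404.8 -206.6   22.3] [ 458.6 -136.7   33.7]
side sanding_block 0.73 [329.4 153.4 358.9 191.6] [ 433.9 -169.3   27.7]
side bit_box 0.71 [276.7 229.  313.7 270.5] [561.5  31.4 124.4]
bit ((558.5653076171875, 22.983882904052734), (59.44770050048828, 54.06108093261719), 84.33323669433594)
block px 471 [ 404.6 -208.9    6. ] [ 461.3 -134.6   31.4]
```

View pics/s4.png

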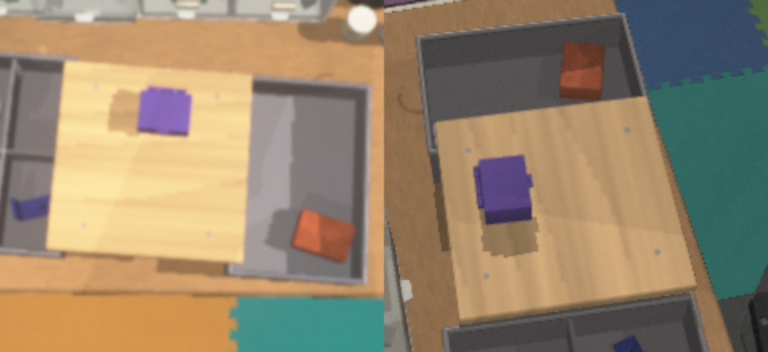

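The block lies flat on the scrap tray floor (top z about 27, which is 4 + 24 mm). The bit box hasn't moved, and the arm is clear of everything.

```bash
python3 -c "
from plant import r
print(r.close_job())"
```

```text
the job is handed in; nothing more can be done
None
```

The worn sanding block is in the open scrap tray to the right of the board. I pushed it along the board with the nearly closed fingers and off the edge, then backed the arm away. The job was handed in at about 6 s.

- **Block:** in the last pictures both cameras put it flat on the tray floor at about (432, -170) mm, inside the walls. Its top is at z ≈ 27 mm, matching the 4 mm floor plus the 24 mm block.
- **Bit box:** its measured position changed by less than 1 mm (557.1, 23.9 before; 557.5, 23.8 after).
- **Forces and clearance:** wrist force read under about 1.5 N at the end of every move; it was not logged during the push. The arm was free of contact at hand-in.
- **What was off:** the tool height drifted during the push, from 110.7 up to 116.4 mm. After I corrected it, it ended at 101.6 mm, about 1 mm above the board's height, though by then the fingers were past the edge.

No final check failed or disagreed.

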